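Spin down the tubes: shut the centrifuge lid, switch on, hold the pulse key

ROBOT

A 6-joint arm with a two-finger parallel gripper is mounted at the origin on a cart in front of the work surface, level with it; the furniture and walls round the work are solid. World frame = base frame: x ahead of the robot, y to its left, z up, the work surface at z = 0. Lengths are in mm, angles in rad, forces in N, time in s.
With the tool pointing down it reaches from about 300 to 825 mm from the base axis. Payload 5.4 kg.
Tool frame: the origin (TCP) lies at the very end of the fingers, on their centre line; the grasp point (between the pads) lies 19 mm behind it (tcp_to_grasp is the distance from the TCP to the grasp point, in mm); z points along the fingers, x is the direction in which the jaws open and shut, and the axes are right-handed (so a half turn about z gives the same grasp; the last joint's range is limited). The gripper opens to 92 mm and grips with 3 to 60 N. Pads are 20 mm wide; open, the fingers measure 128 mm over their backs; the gripper's body (75 mm by 189 mm) begins 69 mm behind the grasp point.
Start: joints at [-1.486, 0.158, 1.597, -0, 1.386, -0.21], TCP at [167.042, -550.185, 214.601] pointing down, gripper open.
Joint ranges: [-2.91, 2.91], [-0.94, 2.29], [0.18, 2.7], [-1.29, 4.43], [0.17, 2.64], [-3, 3]. Speed limits (rad/s): [2.57, 2.57, 3.14, 3.14, 3.14, 3.14].

INTERFACE

Orientations are given as [roll, pitch, yaw] about the fixed x, y, z axes, in that order (R = Rz(yaw) Ry(pitch) Rx(roll)).
In Python, from rig import sense, snapshot, close_job, tcp_to_grasp gives the robot as it stands.
- The arm moves only by the tool send_rows, never from a script. Its argument "commands" is a list of rows, each a list of 3 entries, a list of its own where there are three numbers: the closure, from 0 (fully open) to 1 (shut), then the shift along the tool's x, y, z in mm, then the turn about the tool's z in rad. In form: [[fingers, [tx, ty, tz], yaw], ...]. A call has 1 to 5 rows; each row is the pose to reach, as a shift and turn from the pose commanded when the call began, along the tool's axes at that moment; what a row does not reach only later rows make up. A row lasts 1/8 s, in which the tool goes at most 62.5 mm and 10.7 degrees, less where a joint would pass 70% of its speed; a pose out of reach is approached as far as the arm can. A call with a gripper value outside its range is refused whole. The fingers move at their own pace and stop on an object; the grip force is fixed at half the most. Time passes only in rows, so rows that repeat a pose let the fingers close. It gives the time, the measured TCP pose, the force and the opening at its end, in the units of the state.
- sense(): the state, without advancing time (a new reading comes with each control period).
- snapshot(name): name is "side" or "top"; returns a dict with "image" (384x512x3 uint8, red, green, blue), "fov_y" (degrees; the focal length in pixels is half the picture's height over the tangent of half this angle, whatever the lens; pixels are square), "cx", "cy" (the principal point, pixels), "k1" (the pictures are not rectified: a ray, as slopes to the right and down, at radius r is drawn at 1 + k1 r^2 times it, then the intrinsics apply), "R" (3x3) and "t" (3): a world point X has camera coordinates R X + t. Camera axes: x right, y down, z forward; pixel columns grow to the right and rows downward; lengths in mm; the calibration is good to about 2 mm. A picture is of the moment at which its call begins. There is no depth.
- close_job(): hands the job in, once; it reports no verdict.
The state is a dict: "time_s": time; "joints": joint angles; "qvel": joint speeds; "joint_efforts": joint torques, N m; "position": TCP position; "tcp_rot": TCP orientation; "contact_force": force on the tool from outside, world axes, zero at the start; "moment": the same for the moment, N m; "gripper_width": opening from 0.0 (shut) to 1.0 (fully open).
Only numpy, scipy, OpenCV 4.12 (cv2) and the standard library are available. Lean on these libraries where they do the work, as an engineer would, in place of code of your own. Each camera call takes 0.05 s, during which the arm holds its last target. There are 200 camera calls.

TASK

Give the tubes in the small centrifuge a short spin, using only your closed fingertips: first push the open lid down until its catch snaps shut, then switch the machine on by pressing the raised end of the black rocker, and last press the yellow pulse key fully down and keep it there, because the machine spins only while that key is held. Your program finishes while still holding the yellow key down. Leave the red stop key alone, and do not pick up or shift anything that stands around.

Things in the scene. Friction and masses are not known exactly. Their poses are not given: they have to be found in the camera images.
- centrifuge: off-white bench centrifuge, 160 x 160 mm, fixed. Origin: middle of its underside, at worktop height; -x is its front, +y the user's left. Under the lid a flat deck 92 mm high, 106 mm deep; before it a dark panel sloping 15 degrees down to the front with three black square units at x = -54.5, y = -49, 0, +49 mm (panel 78.5 mm high there): rocker, yellow key, red key, in an order that changes
- lid (a joint): dark grey lid with a round clear window, 152 mm wide, hinged at the rear, rad: 0 = shut, grows as it opens up and back (starts 0.75 to 1.1, end 1.25). Stiff hinge, 0.13 N m: it stays at any angle. A sprung roller catches it at the front: the push at its front edge rises to about 6 N from 0.1 rad on; past a dead point near 0.05 it snaps to 0 and stays
- lid_hinge (a point): point on the lid's hinge axis, in the middle of its length, at x = +74.5, y = 0, z = 94 mm in the centrifuge's frame. The axis runs along the centrifuge's y
- lid_edge (a point): middle of the lid's front edge on its outer (upper) face; moves with the lid; shut it lies at x = -26, y = 0, z = 109.5 mm in the centrifuge's frame. The lid reaches 100 mm from the hinge axis and its outer face lies 15.5 mm above that axis, square to the lid; the round window stands 3 mm proud, from 13 mm behind the edge
- rocker (a joint): black mains rocker, 38 mm long (along the centrifuge's y) and 24 mm wide, turning about its middle, rad: 0 = off (starts there), 0.34 = on. An over-centre spring snaps it to either end past the middle at 0.17; about 5 N pressed on the raised end tips it, that end going down about 4 mm
- rocker_on_end (a point): the place to press on the rocker: middle of the face of its on end, marked with a white bar, 12.5 mm from the pivot towards the centrifuge's -y (the user's right); the other end has a white ring. While off, this end is the raised one, about 13 mm above the panel. Moves with the rocker; its z axis points out of the face
- pulse_key (a joint): yellow round key with a black dot, 27 mm across, m: 0 = up, 0.004 = fully down. It slides square to the sloping panel; the spring takes 1.8 N at first and 5 N fully down, and pushes the key up again when let go
- pulse_key_top (a point): middle of the yellow key's top, about 11 mm above the panel while up, moves with it; its z axis points out of the panel (up and 15 degrees to the front)
- stop_key (a joint): red round stop key with a white square, same size, travel and spring as the yellow one; not to be pressed, m: 0 = up, 0.004 = fully down
- stop_key_top (a point): middle of the red key's top, about 11 mm above the panel
- stopwatch: black stopwatch lying on the worktop to the right, 97 x 91 x 18 mm, loose, to be left alone; origin on its underside
- sample_jar: white sample jar with a red screw lid, 56 mm across and 76 mm high, to the right of the centrifuge, loose, to be left alone; origin: middle of its underside
- dropper_vial: brown dropper bottle with a black cap, 27 mm across and 89 mm high, behind on the left between centrifuge and microscope, loose, to be left alone; origin: middle of its underside

How it is judged (in metres and radians):
On the way, in this order (a step that is already met when the one before it is completed fails the run):
1. the lid is pushed shut and caught, while the rocker is still off and no key is pressed (value of joint lid below 0.015 rad and value of joint rocker below 0.06 rad and value of joint pulse_key below 0.001 m), for 0.2 s.
2. the rocker is switched on with the lid shut and no key pressed (value of joint lid below 0.015 rad and value of joint rocker above 0.28 rad and value of joint pulse_key below 0.001 m), for 0.2 s.
3. the yellow pulse key is pressed down with the lid shut and the rocker on (value of joint lid below 0.015 rad and value of joint rocker above 0.28 rad and value of joint pulse_key above 0.003 m), for 0.3 s.
At the end, for the whole second after the job is handed in: Lid caught shut (within 0.015 rad), rocker on (beyond 0.28 rad), the yellow key held at least 3 of its 4 mm down through the last second, the red key up, and the stopwatch, jar and dropper bottle within 20 mm of where they stood (all of step 3 and value of joint stop_key below 0.001 m and distance of each of stopwatch, sample_jar, dropper_vial from where it was at the start of the episode below 0.02 m); the arm keeps its last pose, push and grip.
It fails at once if the red stop key is pressed (value of joint stop_key above 0.002 m).
It fails at once if the machine is switched on while the lid is open (value of joint rocker above 0.25 rad and value of joint lid above 0.06 rad).
It fails at once if the pulse key is pressed before the lid is shut and the rocker is on (value of joint pulse_key above 0.002 m and (value of joint lid above 0.06 rad or value of joint rocker below 0.17 rad)).
It fails at once if something that stands around is picked up or shifted (distance of any of stopwatch, sample_jar, dropper_vial from where it was at the start of the episode above 0.02 m).
It also fails if it takes over 42 s, if anything falls off the work surface, if the arm or the gripper's body presses on something with over 40 N, if the wrist force passes 120 N, or if a joint passes its speed limit or range.

## Working session

There is one attempt and no reset: what is moved stays moved. The work goes in short steps, Python scripts to look and compute and a tool call to move; the robot and the scene stay as the last step left them, time stands still between calls to the robot, and variables do not carry over. Pictures are saved under pics/ and viewed, about 8 in all and at most 12, crops included, and the job is handed in when it is done.

Besides the shell and the picture viewer there is one more tool, called after ">>>" as name(argument=value, ...), one argument or row to a line, values as JSON. send_rows: Moves the arm, as the interface text tells. Its arguments: {"type":"object","properties":{"commands":{"type":"array","items":{"type":"array"}}},"required":["commands"]}

```bash
mkdir -p pics
cat > h.py <<'E'
import numpy as np, cv2
from rig import sense, snapshot
def K(s):
    f=192/np.tan(np.radians(s["fov_y"])/2); return f
def proj(s,X):
    c=np.atleast_2d(X)@np.array(s["R"]).T+np.array(s["t"]); a=c[:,:2]/c[:,2:]
    r2=(a**2).sum(1,keepdims=True); return a*(1+s["k1"]*r2)*K(s)+[s["cx"],s["cy"]]
def ray(s,p):
    d=(np.array(p,float)-[s["cx"],s["cy"]])/K(s); a=d.copy()
    for _ in range(30): a=d/(1+s["k1"]*(a**2).sum())
    R=np.array(s["R"]); o=-R.T@np.array(s["t"]); v=R.T@np.array([*a,1]); return o,v/np.linalg.norm(v)
def atz(s,p,z):
    o,v=ray(s,p); return o+v*(z-o[2])/v[2]
def tri(obs):
    A=np.zeros((3,3));b=np.zeros(3)
    for s,p in obs:
        o,v=ray(s,p);M=np.eye(3)-np.outer(v,v);A+=M;b+=M@o
    return np.linalg.solve(A,b)
E
python3 - <<'E'
from h import *
print(sense())
for n in("side","top"):
    s=snapshot(n); print(n,{k:v for k,v in s.items() if k!="image"})
    cv2.imwrite(f"pics/{n}0.png",cv2.resize(s["image"][:,:,::-1],(800,600),interpolation=cv2.INTER_CUBIC))
    cv2.imwrite(f"pics/{n}0_raw.png",s["image"][:,:,::-1])
E
```

```text
{'time_s': 0.0, 'joints': array([-1.48608407e+00,  1.59047605e-01,  1.59822456e+00, -6.82957704e-06,
        1.38617020e+00, -2.10093896e-01]), 'qvel': array([ 0.00123058,  0.00056686,  0.00022919,  0.00050174, -0.00026643,
       -0.00030194]), 'joint_efforts': array([ 5.77827886e-04, -3.85565686e+01, -3.22109413e+01,  7.01337936e-02,
        3.77588463e-02, -1.48239496e-04]), 'position': array([ 166.99635622, -549.57032598,  213.62356512]), 'tcp_rot': array([-3.14121346e+00,  1.81043245e-03, -1.27598857e+00]), 'contact_force': array([ 0.0222786 , -0.33600938,  0.74225819]), 'moment': array([-0.00700312, -0.00622279,  0.04880432]), 'gripper_width': 1.0025834884596263}
side {'fov_y': 50.12100498394651, 'cx': 257.78486791615927, 'cy': 190.42168959424913, 'k1': -0.10518339530569124, 'R': array([[ 0.99765757, -0.06745878,  0.01134429],
       [-0.03659704, -0.66646231, -0.74463994],
       [ 0.05779304,  0.7424805 , -0.66736996]]), 't': array([-560.09666596, -141.08837473, 1126.52723759])}
top {'fov_y': 47.17287649260266, 'cx': 261.97211388187486, 'cy': 195.28033548594533, 'k1': -0.009976412922454244, 'R': array([[-0.01410658, -0.99985708, -0.00931816],
       [-0.98127285,  0.01563361, -0.19198747],
       [ 0.1921057 ,  0.00643537, -0.98135314]]), 't': array([-339.30512582,  553.85842262,  904.58787054])}
```

View pics/side0.png

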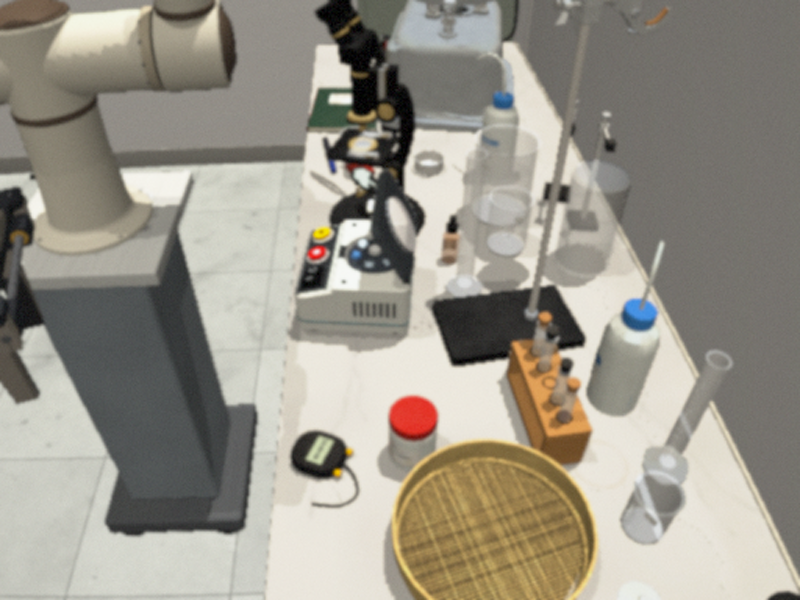

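View pics/top0.png

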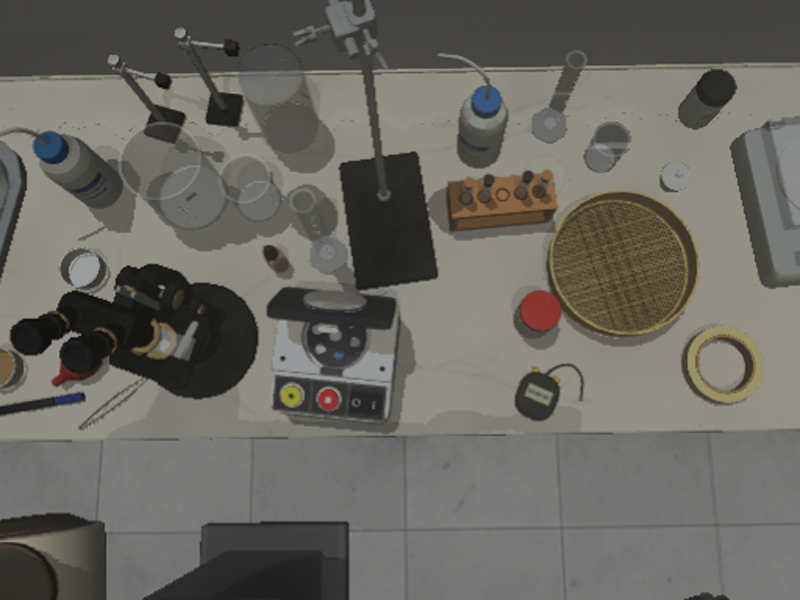

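The top view shows the yellow key on the left at (291,397), red in the middle at (328,400) and the rocker on the right, with its ring at (356,402) and bar at (374,405). The lid is open. Next I fit the centrifuge pose to both views.

```bash
cat > fit.py <<'E'
from h import *
from scipy.optimize import least_squares
S={n:snapshot(n) for n in("side","top")}
def blob(s,kind,c,w):
    im=s["image"].astype(int);r,g,b=im[...,0],im[...,1],im[...,2]
    m=(np.minimum(r,g)-b>60) if kind=="y" else (r-np.maximum(g,b)>70)
    yy,xx=np.mgrid[:384,:512]; m&=(abs(xx-c[0])<w)&(abs(yy-c[1])<w)
    return np.array([xx[m].mean(),yy[m].mean()]),m.sum()
k=1.5625
obs=[]
for n,cy,cr in(("side",(323,233),(318,253)),("top",(291,397),(328,400))):
    for kd,c in(("y",cy),("r",cr)):
        p,a=blob(S[n],kd,np.array(c)/k,12); print(n,kd,p*k,a); obs.append((n,p,(-57.35,49 if kd=="y" else 0,89.1)))
obs+=[("top",np.array((374,405))/k,(-57.9,-61.3,91.1))]
def W(q,L): c,s=np.cos(q[2]),np.sin(q[2]); return np.array([q[0]+c*L[0]-s*L[1],q[1]+s*L[0]+c*L[1],L[2]])
for i in(0,2): print("tri",tri([(S[o[0]],o[1]) for o in (obs[i//2],obs[i//2+2])]))
f=lambda q:np.concatenate([proj(S[n],W([q[0],q[1],q[2]/100],L))[0]-p for n,p,L in obs])
r=least_squares(f,[500,200,0]); q=r.x.copy();q[2]/=100; print("pose",q,"res",r.fun.round(2))
for nm,L in dict(hinge=(74.5,0,94),edge=(-26,0,109.5),rock=(-57.9,-61.3,91.1),yel=(-57.35,49,89.1),red=(-57.35,0,89.1)).items(): print(nm,W(q,L).round(1))
def lid(a,y,back=100,h=15.5):
    c,s=np.cos(a),np.sin(a); return (74.5-(back*c-0)+h*s,y,94+back*s+h*c)
for a in(.75,.85,.95,1.05,1.1): print(a,[ (proj(S[n],W(q,lid(a,y)))[0]*k).round(0) for n in S for y in(76,-76)])
out=[]
for n in S:
    im=cv2.resize(S[n]["image"][:,:,::-1],None,fx=4,fy=4,interpolation=cv2.INTER_CUBIC)
    for x,y in((-80,-80),(-80,80),(80,80),(80,-80)):
        p=proj(S[n],W(q,(x,y,0)))[0]*4; cv2.circle(im,(int(p[0]),int(p[1])),4,(255,0,255),-1)
    for a,col in((.75,(0,0,255)),(.9,(0,255,0)),(1.05,(255,255,0))):
        P=[proj(S[n],W(q,lid(a,y)))[0]*4 for y in(-76,76)]; cv2.line(im,*[tuple(int(v) for v in p) for p in P],col,1)
    for L in((-57.35,49,89.1),(-57.35,0,89.1),(-57.9,-61.3,91.1)):
        p=proj(S[n],W(q,L))[0]*4; cv2.drawMarker(im,(int(p[0]),int(p[1])),(255,0,255),0,14,1)
    c=proj(S[n],W(q,(0,0,90)))[0]*4; x0,y0=int(c[0]-200),int(c[1]-270); out.append(im[y0:y0+540,x0:x0+400])
cv2.imwrite("pics/fit.png",np.hstack(out))
E
python3 fit.py
```

```text
side y [321.20253165 232.04113924] 79
side r [316.33873457 251.87114198] 81
top y [290.53899083 395.12614679] 109
top r [327.62564433 398.85631443] 97
tri [ 425.10169265 -191.04700924   90.76017843]
tri [ 419.5747764  -239.60367696   91.43669415]
pose [ 4.75701516e+02 -2.46532324e+02 -1.32412560e-01] res [-0.32  0.5  -0.74  0.76 -0.25 -0.59 -0.26 -0.13 -0.22 -0.27]
hinge [ 549.5 -256.4   94. ]
edge [ 449.9 -243.1  109.5]
rock [ 410.2 -299.7   91.1]
yel [ 425.3 -190.4   89.1]
red [ 418.9 -239.    89.1]
0.75 [array([368., 176.]), array([355., 240.]), array([264., 330.]), array([389., 344.])]
0.85 [array([373., 173.]), array([361., 236.]), array([264., 322.]), array([390., 337.])]
0.95 [array([379., 170.]), array([368., 233.]), array([264., 314.]), array([391., 329.])]
1.05 [array([386., 168.]), array([375., 231.]), array([265., 306.]), array([391., 321.])]
1.1 [array([389., 167.]), array([379., 230.]), array([265., 302.]), array([392., 317.])]
```

View pics/fit.png

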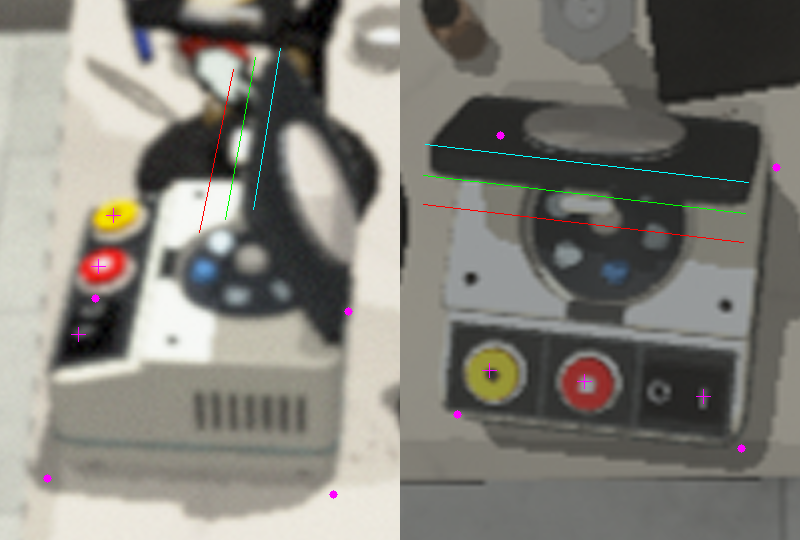

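The fit agrees to under 1 px and the heights match (91 against 89 mm). Now I check the obstacles the gripper body might meet and the lid angle.

Run:
```python
from h import *
S={n:snapshot(n) for n in("side","top")};k=1.5625
print("rod base",atz(S["top"],np.array((384,195))/k,12),atz(S["side"],np.array((532,312))/k,12))
T=lambda a,b:tri([(S["side"],np.array(a)/k),(S["top"],np.array(b)/k)]).round()
print("clamp",T((590,5),(350,18)))
print("eyepiece",T((330,8),(28,335)),"stage/arm?",T((400,110),(165,285)))
print("vial cap",T((453,222),(270,252)))
print("jar lid",T((413,416),(540,311)))
# shift world->tool at start
y=-1.276; tx=np.array([np.cos(y),np.sin(y)]);ty=np.array([np.sin(y),-np.cos(y)])
for P in((505,-251),): 
    d=np.array(P)-[167.04,-550.19]; print(d@tx,d@ty)
```

```text
rod base [ 725.41734002 -311.70611897   12.        ] [ 731.78731119 -297.23434247   12.        ]
clamp [ 729. -302.  451.]
eyepiece [458.   8. 356.] stage/arm? [547. -67. 223.]
vial cap [ 625. -156.   76.]
jar lid [ 535. -525.   74.]
-188.09076606451066 -410.3090072387707
```

>>> send_rows(
  commands=[
    [1, [-40, -85, -10], -0.2],
    [1, [-80, -170, -10], -0.4],
    [1, [-115, -250, -10], -0.6],
    [1, [-150, -330, -10], -0.8],
    [1, [-188, -410, -10], -1.0],
  ],
)

```text
time_s: 0.92
position: [402.0, -341.8, 224.4]
tcp_rot: [3.141, -0.001, -0.333]
contact_force: [1.1, -0.2, -0.3]
gripper_width: 0.482
```

>>> send_rows(
  commands=[
    [1, [0, 0, 0], -0.15],
    [1, [0, 0, 0], -0.15],
    [1, [0, 0, 0], -0.15],
    [1, [0, 0, 0], -0.15],
  ],
)

```text
time_s: 1.42
position: [400.1, -343.8, 224.1]
tcp_rot: [-3.142, 0.0, -0.191]
contact_force: [-0.1, -0.3, 0.2]
gripper_width: 0.041
```

>>> send_rows(
  commands=[
    [1, [29, -37, 0], -0.06],
    [1, [58, -74, 0], -0.06],
    [1, [86, -111, 0], -0.06],
    [1, [86, -111, 0], -0.06],
    [1, [86, -111, 0], -0.06],
  ],
)

```text
time_s: 2.05
position: [505.4, -251.0, 224.0]
tcp_rot: [3.141, 0.0, -0.13]
contact_force: [0.3, 0.3, 0.6]
gripper_width: -0.0
```

Run:
```python
from h import *
print(sense()["position"],sense()["gripper_width"])
o=[]
for n in("side","top"):
    s=snapshot(n); p=proj(s,sense()["position"])[0]*4
    im=cv2.resize(s["image"][:,:,::-1],None,fx=4,fy=4,interpolation=cv2.INTER_CUBIC); cv2.drawMarker(im,(int(p[0]),int(p[1])),(255,0,255),0,14,1)
    x0,y0=int(p[0]-200),int(p[1]-200); o.append(im[y0:y0+450,x0:x0+400])
cv2.imwrite("pics/lid1.png",np.hstack(o))
```

```text
[ 505.41060971 -250.98531852  224.03845259] -2.8113856186990843e-05
```

View pics/lid1.png

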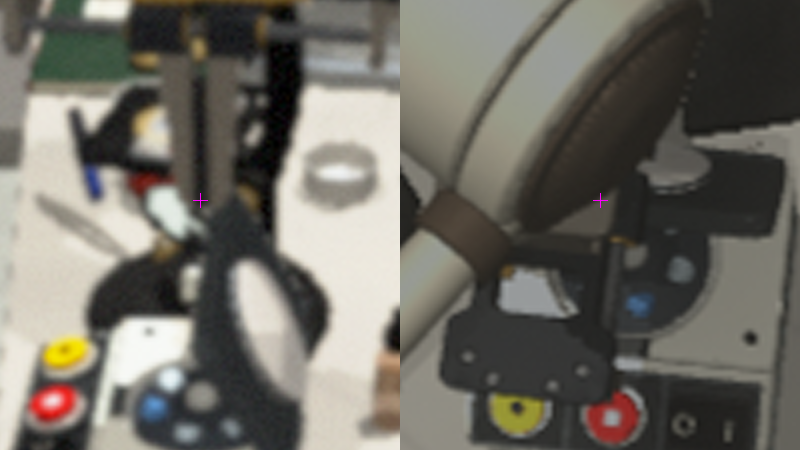

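The tip hangs just above the lid edge, which lies under and slightly behind it. Now I push the lid down along its arc.

>>> send_rows(
  commands=[
    [1, [0, 0, 20], 0],
    [1, [0, 0, 35], 0],
    [1, [-10, 0, 40], 0],
    [1, [-18, 0, 45], 0],
    [1, [-30, 0, 54], 0],
  ],
)

```text
time_s: 2.78
position: [475.7, -246.7, 169.9]
tcp_rot: [3.141, -0.0, -0.129]
contact_force: [0.3, 0.6, -1.0]
gripper_width: 0.004
```

>>> send_rows(
  commands=[
    [1, [-6, 0, 5], 0],
    [1, [-11, 0, 10], 0],
    [1, [-16, 0, 17], 0],
    [1, [-20, 0, 23], 0],
  ],
)

```text
time_s: 3.28
position: [456.1, -243.9, 146.7]
tcp_rot: [-3.142, -0.0, -0.128]
contact_force: [0.2, 0.0, -0.2]
gripper_width: 0.006
```

Run:
```python
from h import *
o=[];t=sense();print(t["position"],t["contact_force"])
for n in("side","top"):
    s=snapshot(n); p=proj(s,t["position"])[0]*4
    im=cv2.resize(s["image"][:,:,::-1],None,fx=4,fy=4,interpolation=cv2.INTER_CUBIC); cv2.drawMarker(im,(int(p[0]),int(p[1])),(255,0,255),0,14,1)
    x0,y0=int(p[0]-200),int(p[1]-200); o.append(im[y0:y0+450,x0:x0+400])
cv2.imwrite("pics/lid2.png",np.hstack(o))
```

```text
[ 456.12303431 -243.85429593  146.74078996] [ 0.19067411  0.006792   -0.22675589]
```

View pics/lid2.png

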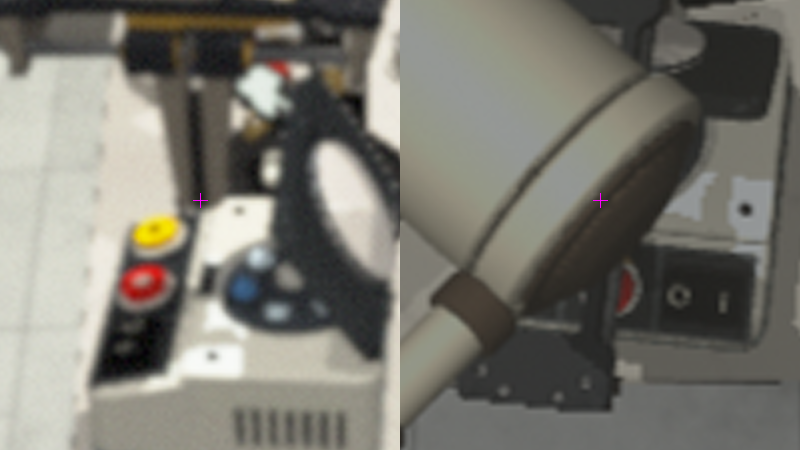

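The lid has not moved: the tip passed in front of its edge, so the lid is more open than I assumed. I'll go back up, further to the rear, and come down again.

>>> send_rows(
  commands=[
    [1, [0, 0, -40], 0],
    [1, [0, 0, -75], 0],
    [1, [35, 0, -75], 0],
    [1, [70, 0, -75], 0],
    [1, [70, 0, -60], 0],
  ],
)

```text
time_s: 4.0
position: [527.9, -253.5, 207.9]
tcp_rot: [3.14, -0.003, -0.127]
contact_force: [0.1, -0.9, -0.0]
gripper_width: 0.007
```

Run:
```python
from h import *
t=sense();print(t["position"],t["contact_force"])
q=(475.7,-246.5,-.1324)
def W(L): c,s=np.cos(q[2]),np.sin(q[2]); return np.array([q[0]+c*L[0]-s*L[1],q[1]+s*L[0]+c*L[1],L[2]])
def lid(a,y,back=100,h=15.5):
    c,s=np.cos(a),np.sin(a); return (74.5-back*c+h*s,y,94+back*s+h*c)
s=snapshot("side"); p=proj(s,t["position"])[0]*4
im=cv2.resize(s["image"][:,:,::-1],None,fx=4,fy=4,interpolation=cv2.INTER_CUBIC); cv2.drawMarker(im,(int(p[0]),int(p[1])),(255,0,255),0,14,1)
for a,col in((.95,(0,0,255)),(1.05,(0,255,0)),(1.15,(255,255,0))):
    P=[proj(s,W(lid(a,y)))[0]*4 for y in(-76,76)]; cv2.line(im,*[tuple(int(v) for v in u) for u in P],col,1)
x0,y0=int(p[0]-200),int(p[1]-150); cv2.imwrite("pics/lid3.png",cv2.resize(im[y0:y0+400,x0:x0+400],None,fx=1.5,fy=1.5))
```

```text
[ 527.92347929 -253.48352394  207.93529054] [ 0.10642093 -0.8726929  -0.02307844]
```

View pics/lid3.png

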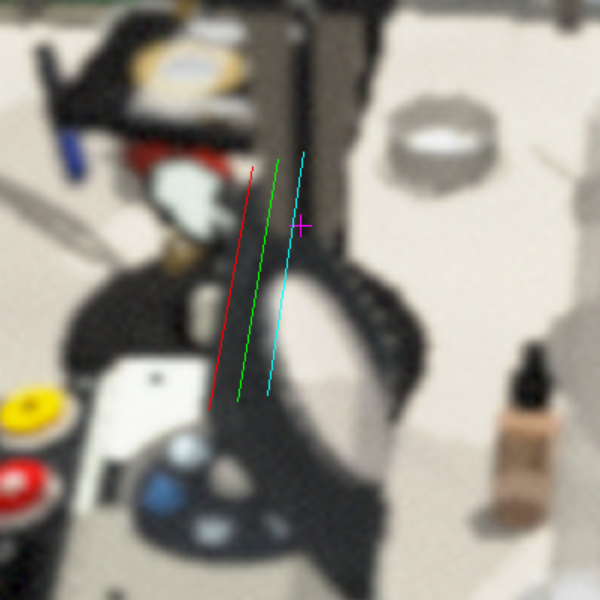

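>>> send_rows(
  commands=[
    [1, [-3, 0, 14], 0],
    [1, [-6, 0, 20], 0],
    [1, [-13, 0, 25], 0],
    [1, [-22, 0, 30], 0],
    [1, [-30, 0, 35], 0],
  ],
)

```text
time_s: 4.68
position: [495.4, -249.1, 172.1]
tcp_rot: [3.141, -0.001, -0.129]
contact_force: [1.0, -1.4, 1.0]
gripper_width: 0.002
```

```bash
cat > look.py <<'E'
from h import *
import sys
o=[];t=sense();print(t["position"],t["contact_force"])
s=snapshot("side"); p=proj(s,(475,-246,110))[0]*4
im=cv2.resize(s["image"][:,:,::-1],None,fx=4,fy=4,interpolation=cv2.INTER_CUBIC)
x0,y0=int(p[0]-250),int(p[1]-250); cv2.imwrite(sys.argv[1],im[y0:y0+500,x0:x0+500])
E
python3 look.py pics/lid4.png
```

```text
[ 495.43691465 -249.09118905  172.07641194] [ 0.96394595 -1.40411803  0.96746868]
```

View pics/lid4.png

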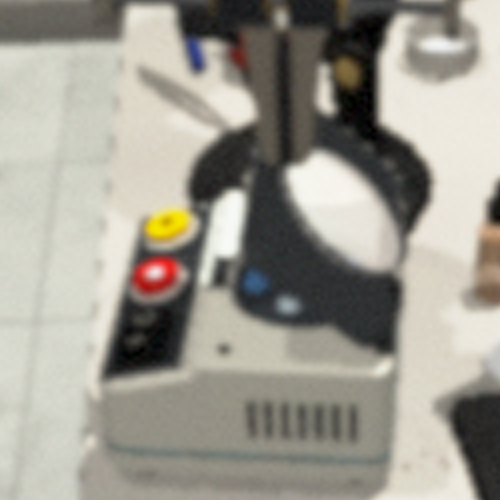

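The side view shows the lid coming down under the tip, now at about 0.7 rad. I continue along the arc.

>>> send_rows(
  commands=[
    [1, [-10, 0, 6], 0],
    [1, [-19, 0, 13], 0],
    [1, [-25, 0, 19], 0],
    [1, [-30, 0, 26], 0],
    [1, [-36, 0, 38], 0],
  ],
)

```text
time_s: 5.35
position: [460.0, -244.5, 133.8]
tcp_rot: [3.141, -0.0, -0.128]
contact_force: [0.3, -0.2, 0.2]
gripper_width: 0.004
```

>>> send_rows(
  commands=[
    [1, [-4, 0, 7], 0],
    [1, [-7, 0, 13], 0],
    [1, [-8, 0, 18], 0],
    [1, [-8, 0, 22], 0],
    [1, [-8, 0, 24], 0],
  ],
)

```text
time_s: 5.98
position: [452.2, -243.4, 110.1]
tcp_rot: [3.141, 0.0, -0.128]
contact_force: [-0.3, 0.3, 0.5]
gripper_width: 0.003
```

>>> send_rows(
  commands=[
    [1, [0, 0, 1.5], 0],
    [1, [0, 0, 3], 0],
    [1, [0, 0, 3], 0],
  ],
)

```text
time_s: 6.35
position: [452.3, -243.6, 109.4]
tcp_rot: [3.141, 0.001, -0.128]
contact_force: [-8.6, 5.3, 18.3]
gripper_width: 0.002
```

```bash
python3 look.py pics/lid5.png
```

```text
[ 452.29947783 -243.56458132  109.41825953] [-8.6241046   5.2940256  18.25850433]
```

View pics/lid5.png

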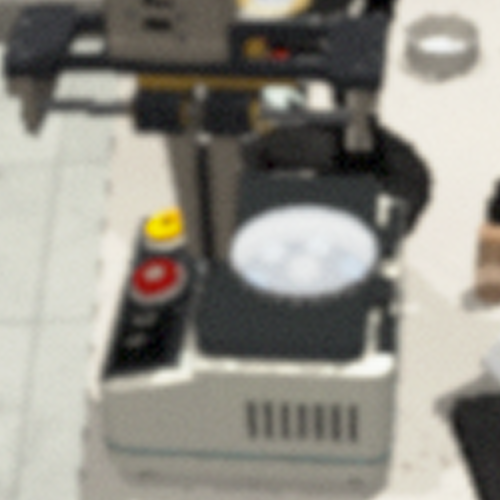

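The lid is shut: it lies flat, and the stop is felt at z = 109.4, which matches the expected 109.5. Next the rocker: up, across above its on end, then down slowly.

>>> send_rows(
  commands=[
    [1, [0, 0, -18], 0],
    [1, [-18, 32, -18], 0],
    [1, [-37, 64, -18], 0],
    [1, [-37, 64, -12], 0],
    [1, [-37, 64, 4], 0],
  ],
)

```text
time_s: 7.02
position: [408.3, -302.3, 103.2]
tcp_rot: [3.141, -0.002, -0.129]
contact_force: [0.7, -0.2, -0.6]
gripper_width: 0.005
```

>>> send_rows(
  commands=[
    [1, [0, 0, 4], 0],
    [1, [0, 0, 7], 0],
    [1, [0, 0, 9], 0],
  ],
)

```text
time_s: 7.4
position: [407.8, -301.8, 94.0]
tcp_rot: [-3.142, -0.0, -0.128]
contact_force: [0.2, -0.7, 0.3]
gripper_width: 0.007
```

>>> send_rows(
  commands=[
    [1, [0, 0, 0.7], 0],
    [1, [0, 0, 1.4], 0],
    [1, [0, 0, 2], 0],
  ],
)

```text
time_s: 7.78
position: [407.8, -302.3, 92.8]
tcp_rot: [3.141, -0.001, -0.129]
contact_force: [0.0, 2.7, 4.9]
gripper_width: 0.003
```

>>> send_rows(
  commands=[
    [1, [0, 0, 0.7], 0],
    [1, [0, 0, 1.4], 0],
    [1, [0, 0, 2], 0],
  ],
)

```text
time_s: 8.15
position: [408.1, -303.0, 91.4]
tcp_rot: [3.14, -0.002, -0.128]
contact_force: [-1.2, 1.6, 8.1]
gripper_width: 0.004
```

>>> send_rows(
  commands=[
    [1, [0, 0, 0.5], 0],
    [1, [0, 0, 1], 0],
    [1, [0, 0, 1], 0],
  ],
)

```text
time_s: 8.52
position: [407.2, -301.9, 88.8]
tcp_rot: [-3.141, 0.001, -0.129]
contact_force: [0.1, -1.0, 0.3]
gripper_width: 0.006
```

>>> send_rows(
  commands=[
    [1, [0, 0, 0.5], 0],
    [1, [0, 0, 1], 0],
    [1, [0, 0, 1], 0],
  ],
)

```text
time_s: 8.9
position: [407.4, -302.1, 88.5]
tcp_rot: [3.142, 0.0, -0.128]
contact_force: [-1.8, -0.9, 5.2]
gripper_width: 0.003
```

The force rose to about 8 N and then dropped to nothing, so the rocker snapped over. Now I lift and cross above the red key to the yellow one.

>>> send_rows(
  commands=[
    [1, [0, 0, -30], 0],
    [1, [0, -38, -30], 0],
    [1, [1, -76, -30], 0],
    [1, [2, -113, -30], 0],
    [1, [2, -113, -25], 0],
  ],
)

```text
time_s: 9.52
position: [423.7, -188.0, 112.5]
tcp_rot: [-3.14, 0.001, -0.125]
contact_force: [-0.4, -0.1, -0.1]
gripper_width: 0.004
```

```bash
python3 look.py pics/rock.png
```

```text
[ 423.69837494 -188.03357724  112.45883117] [-0.36534083 -0.1120424  -0.11071367]
```

View pics/rock.png

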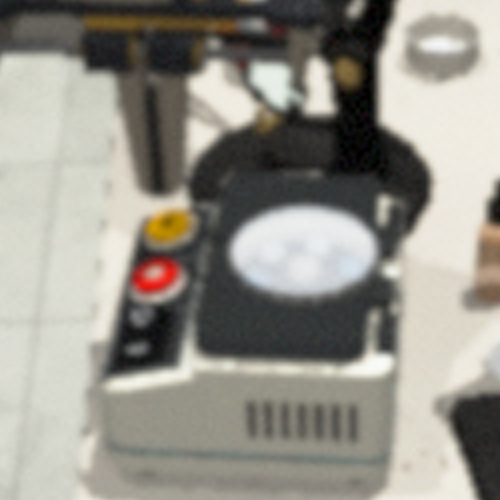

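The lid is flat and shut, and the rocker's ring end now stands up. The tip is above the yellow key at (168,225), so I press.

>>> send_rows(
  commands=[
    [1, [1, 2, 8], 0],
    [1, [1, 2, 15], 0],
    [1, [1, 2, 18], 0],
    [1, [1, 2, 20], 0],
    [1, [1, 2, 21], 0],
  ],
)

```text
time_s: 10.2
position: [424.7, -192.5, 92.1]
tcp_rot: [3.142, -0.0, -0.129]
contact_force: [0.3, 0.1, 0.5]
gripper_width: 0.008
```

>>> send_rows(
  commands=[
    [1, [0, 0, 1], 0],
    [1, [0, 0, 2], 0],
    [1, [0, 0, 2], 0],
  ],
)

```text
time_s: 10.58
position: [425.0, -192.6, 90.5]
tcp_rot: [3.141, -0.001, -0.128]
contact_force: [0.1, 0.1, 2.9]
gripper_width: 0.003
```

>>> send_rows(
  commands=[
    [1, [0, 0, 1], 0],
    [1, [0, 0, 2], 0],
    [1, [0, 0, 2], 0],
  ],
)

```text
time_s: 10.95
position: [425.4, -192.7, 88.7]
tcp_rot: [3.141, -0.002, -0.129]
contact_force: [2.4, -0.2, 5.4]
gripper_width: 0.005
```

>>> send_rows(
  commands=[
    [1, [0, 0, 1], 0],
    [1, [0, 0, 1.5], 0],
    [1, [0, 0, 1.5], 0],
  ],
)

```text
time_s: 11.32
position: [425.7, -192.8, 87.8]
tcp_rot: [3.141, -0.002, -0.129]
contact_force: [1.2, 2.0, 8.6]
gripper_width: 0.004
```

>>> send_rows(
  commands=[
    [1, [0, 0, 0.7], 0],
    [1, [0, 0, 1], 0],
    [1, [0, 0, 1], 0],
  ],
)

```text
time_s: 11.7
position: [425.8, -192.9, 87.6]
tcp_rot: [3.141, -0.002, -0.128]
contact_force: [-1.2, 3.6, 15.3]
gripper_width: 0.004
```

The key has bottomed: 4 mm below first contact, with the force rising steeply to 15 N, well above its 5 N spring. I hold for a moment, check, and hand in.

>>> send_rows(
  commands=[
    [1, [0, 0, 0], 0],
    [1, [0, 0, 0], 0],
    [1, [0, 0, 0], 0],
    [1, [0, 0, 0], 0],
    [1, [0, 0, 0], 0],
  ],
)

```text
time_s: 12.32
position: [425.8, -192.9, 87.6]
tcp_rot: [3.141, -0.002, -0.128]
contact_force: [-1.0, 3.2, 16.1]
gripper_width: 0.004
```

```bash
python3 look.py pics/end.png
```

```text
[ 425.79482867 -192.86757238   87.61608079] [-0.95738305  3.17687176 16.14526684]
```

View pics/end.png

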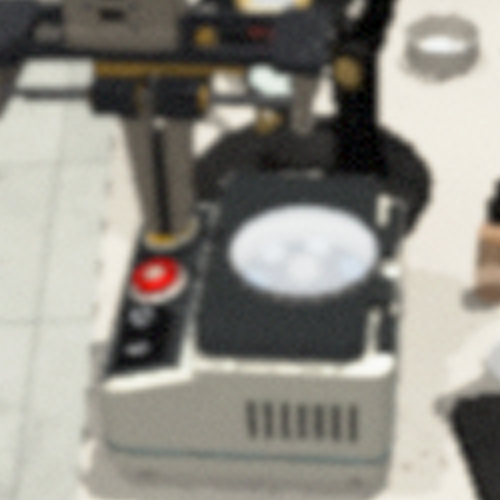

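The tip stands on the yellow key at (168,238), clear of the red key at (155,278). The lid is shut and the rocker still shows its on position.

```bash
python3 -c "
from rig import close_job; print(close_job())"
```

```text
the job is handed in; nothing more can be done
None
```

I did all three steps and handed the job in at about 12.4 s of the 42 s allowed, with the yellow key still held down. No verdict was reported.

- **Lid:** the first push missed because the tip passed in front of the open lid without touching it. I came down again further back and pushed the lid shut. It lies flat, and the stop was felt at z = 109.4 mm against the expected 109.5 mm.
- **Rocker:** the force on its on end rose to about 8 N, then dropped to nothing as it snapped over. Later pictures show it still on.
- **Yellow key:** it bottomed about 4 mm below first contact and is held with about 16 N, against its 5 N spring.
- **Left alone:** the last picture shows the tip clear of the red key. I never moved near the dropper bottle. The tool crossed high over the stopwatch and jar side at the start with no contact force. I took no final picture covering the stopwatch or jar.

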